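# Unlock the reader's sample stage and slide it home

### The job

The sample stage of the bench reader is locked at the loading end of its rail: press its round lock button down with the fingertips and, keeping it down the whole way, push the stage along the rail towards the reading head until it is fully against the end stop clamped across the rail. Then let the button spring back up, so that the stage is locked there, and take the hand away. Nothing is to be gripped or lifted, and the jar, bottle, beaker and weight around the reader must be left where they stand.

Things in the scene. Friction and masses are not known exactly. Their poses are not given: they have to be found in the camera images.
- reader: Bench reader, fixed: white base 150 x 460 mm, 22 mm thick, with a straight rail and, over one end, a white bridge-shaped reading head 98 mm high. Origin on the counter under the rail's centre line; y points along the rail towards the head, x across, z up. Base spans y -175 to 285 mm, head y 170 to 275.
- stop: End stop, a fixed dark steel gantry across the rail between stage and head: two blocks 24 mm across, 20 mm thick, joined by a bar, top 58 mm above the counter (screw heads to 68). Origin at counter height under its middle; axes as the reader's. Set 95 to 145 mm from the reader's origin. When the stage is against it, fence_top is 19.5 mm before this origin along y (at the start 142 to 192 mm).
- stage (a joint): Travel of the aluminium stage towards the head (reader's +y), m; starts at 0, where a pin under the button locks it rigidly (under 2 mm of play). Carriage 140 mm across, 82 mm along the rail, top 45 mm above the counter; a tongue with a sample dish leads under the stop's bar and the head. Button down: slides with about 2 N and stays where left. It meets the stop at 0.122 to 0.172.
- lock (a joint): How far the lock button is pressed, in m: 0 up, 0.008 fully down. It springs back; it starts to move at about 5 N and needs about 10 N to be fully down. The pin is free once it is pressed 3 mm; 4 to 7 mm is a safe hold. At the end stop it springs fully up only with the stage within 2 mm of the stop.
- button_top (a point): Centre of the top face of the round black lock button, 38 mm in diameter, on the carriage's middle; the face is 58 mm above the counter when up. Open from above and on three sides; on the side towards the head stands the fence, its near face 29 mm from this point.
- fence_top (a point): Middle of the top edge of the fence: an upright aluminium plate fixed on the stage, 64 mm across the rail, 9 mm thick, its top 80 mm above the counter (22 mm above the button's face), 33.5 mm from the button's axis towards the head. A fingertip on the button can push the stage by this fence.
- jar: White plastic jar, 50 mm in diameter, 75 mm tall, loose; origin at the centre of its foot. Leave alone.
- bottle: Amber bottle, 56 mm in diameter, 150 mm tall, loose; origin at the centre of its foot. Leave alone.
- beaker: Glass beaker, 60 mm in diameter, 75 mm tall, loose; origin at the centre of its foot. Leave alone.
- weight: Steel check weight with a knob, 32 mm in diameter, 43 mm tall, loose; origin at the centre of its foot. Leave alone.

How it is judged:
By the outcome, as a careful person would: the job done as asked, in the order asked, and still so for the second after the job is handed in, with the robot touching nothing.
It also fails if it takes over 38 s, if anything falls off the work surface, if the arm or the gripper's body presses on something with over 40 N, if the wrist force passes 120 N, or if a joint passes its speed limit or range.

### The arm

A 7-joint arm with a two-finger parallel gripper is mounted at the origin on the work surface. World frame = base frame: x ahead of the robot, y to its left, z up, the work surface at z = 0. Lengths are in m, angles in rad, forces in N, time in s.
With the tool pointing down it reaches from about 0.425 to 0.875 m from the base axis. Payload 8.4 kg.
Tool frame: the origin (TCP) lies at the very end of the fingers, on their centre line; the grasp point (between the pads) lies 19 mm behind it; z points along the fingers, y is the line along which they close (so a half turn about z gives the same grasp; the last joint's range is limited). The gripper opens to 87 mm and grips with 3 to 60 N. Pads are 19 mm wide; open, the fingers measure 117 mm over their backs; the gripper's body (75 mm by 190 mm) begins 51 mm behind the grasp point.
Start: joints at [-1.311, 0.333, 0.04, 1.465, -0.013, 1.343, -0.059], TCP at [0.228, 0.609, 0.223] pointing down, gripper open.
Joint ranges: [-2.58, 2.58], [-0.38, 2.09], [-1.3, 1.39], [0.25, 2.4], [-1.5, 4.64], [0.08, 2.09], [-2.65, 2.65]. Speed limits (rad/s): [2.22, 2.22, 2.79, 2.79, 3.14, 3.14, 3.14].

### API

Orientations are given as a unit quaternion [x, y, z, w].
In Python, from bench import env gives the robot as it stands.
- The arm moves only by the tool apply_moves, never from a script. Its argument "increments" is one flat list of numbers, 7 for each row, row after row: the shift along the tool's x, y, z in m, then the turn, a rotation vector about the tool's x, y, z in degrees, then the opening in per cent of the stroke, from 0 (shut) to 100 (fully open). In form: [tx, ty, tz, rx, ry, rz, jaw, tx, ty, tz, rx, ry, rz, jaw, ...]. A call has 1 to 5 rows; each row is the pose to reach, as a shift and turn from the pose commanded when the call began, along the tool's axes at that moment; what a row does not reach only later rows make up. A row lasts 1/10 s, in which the tool goes at most 50 mm and 8.59 degrees, less where a joint would pass 70% of its speed; a pose out of reach is approached as far as the arm can. A call with a gripper value outside its range is refused whole. The fingers move at their own pace and stop on an object; "newtons" is the grip in N (left out, the last holds). Time passes only in rows, so rows that repeat a pose let the fingers close. It gives the time, the measured TCP pose, the force, the opening and the grip force at its end, in the units of the state.
- env.state(): the state, without advancing time (a new reading comes with each control period).
- env.read_camera(name): name is "scene" or "top"; returns a dict with "frame" (420x560x3 uint8, blue, green, red), "depth" (420x560 float32, m along the optical axis (not along the pixel's ray), 0 where there is no reading), "K" (3x3 intrinsics, pixels), "k1" (the pictures are not rectified: a ray, as slopes to the right and down, at radius r is drawn at 1 + k1 r^2 times it, then the intrinsics apply), "rvec" (rotation vector, rad) and "tvec" (3), from world to camera coordinates, as OpenCV has them. Camera axes: x right, y down, z forward; pixel columns grow to the right and rows downward; lengths in m; the calibration is good to about 2 mm. A picture is of the moment at which its call begins.
- env.hand_in(): hands the job in; it is judged then, once.
The state is a dict: "time_s": time; "qpos": joint angles; "qvel": joint speeds; "effort": joint torques, N m; "eef_pos": TCP position; "eef_rot": TCP orientation; "wrist_force": force on the tool from outside, world axes, zero at the start; "wrist_torque": the same for the moment, N m; "opening": opening from 0.0 (shut) to 1.0 (fully open); "grasp_force": force on a finger pad.
Only numpy, scipy, OpenCV 4.12 (cv2) and the standard library are available. Lean on these libraries where they do the work, as an engineer would, in place of code of your own. Each camera call takes 0.05 s, during which the arm holds its last target. There are 200 camera calls.

## Working session

There is one attempt and no reset: what is moved stays moved. The work goes in short steps, Python scripts to look and compute and a tool call to move; the robot and the scene stay as the last step left them, time stands still between calls to the robot, and variables do not carry over. Pictures are saved under pics/ and viewed, at most 10 in all, crops included, and the job is handed in when it is done.

Besides the shell and the picture viewer there is one more tool, called after "Emit:" by a JSON object that holds its "fn" and its "kwargs", one argument or row to a line. apply_moves: Moves the arm, as the interface text tells. Its arguments: {"type":"object","properties":{"increments":{"type":"array"},"newtons":{"type":"number"}},"required":["increments"]}

```bash
mkdir -p pics
cat > h.py <<'E'
import numpy as np, cv2
from bench import env
def cam(n):
    c=env.read_camera(n); return c
def world(c):
    """HxWx3 world points from depth"""
    K=np.array(c["K"]);k=c["k1"];h,w=c["depth"].shape
    u,v=np.meshgrid(np.arange(w),np.arange(h))
    p=cv2.undistortPoints(np.stack([u,v],-1).reshape(-1,1,2).astype(float),K,np.array([k,0,0,0.])).reshape(h,w,2)
    z=c["depth"][...,None]
    P=np.concatenate([p*z,z],-1)
    R=cv2.Rodrigues(np.array(c["rvec"],float))[0]
    W=(P-np.array(c["tvec"]).reshape(3))@R
    W[c["depth"]==0]=np.nan
    return W
E
python3 - <<'E'
from h import *
for n in("top","scene"):
    c=cam(n); cv2.imwrite(f"pics/{n}0.png",c["frame"]); np.save(n+"0.npy",world(c))
    R=cv2.Rodrigues(np.array(c["rvec"],float))[0]; print(n,-R.T@np.array(c["tvec"]).ravel(),R[2])
s=env.state();print(s)
E
```

```text
top [ 0.51060057 -0.02201059  0.92541057] [ 0.10995615 -0.00668626 -0.99391395]
scene [ 0.94805785 -0.50346876  0.70484557] [-0.39116502  0.5622564  -0.7285998 ]
{'time_s': 0.1, 'qpos': array([-1.31122424,  0.33380601,  0.03989633,  1.46616314, -0.01338631,
        1.34328592, -0.05851986]), 'qvel': array([-8.09506461e-04, -1.17527051e-03,  5.21768328e-04, -2.62431611e-03,
        1.14229709e-03, -1.90516157e-03, -2.09501155e-05]), 'effort': array([ 4.11548739e-03, -6.57810688e+01,  1.34030398e+00, -4.04708397e+01,
       -5.96169219e-02,  4.09641839e-02,  3.30450632e-05]), 'eef_pos': array([0.22812872, 0.60821495, 0.2217803 ]), 'eef_rot': array([ 1.78451956e-01,  9.83948379e-01, -6.94888087e-04, -6.85625462e-05]), 'wrist_force': array([ 0.09600034,  0.16508058, -0.3416162 ]), 'wrist_torque': array([-0.05068945,  0.0282924 , -0.03762851]), 'grasp_force': 0.0, 'opening': 1.0006511207776085}
```

View pics/top0.png

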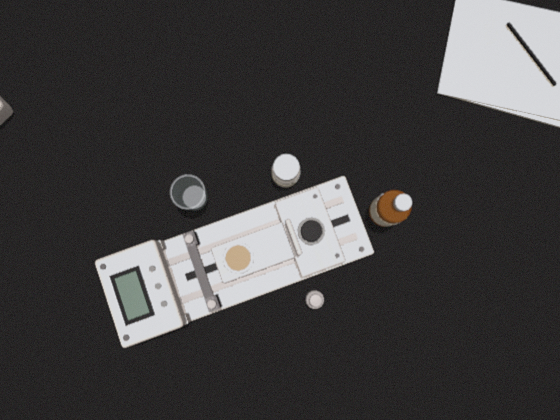

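View pics/scene0.png

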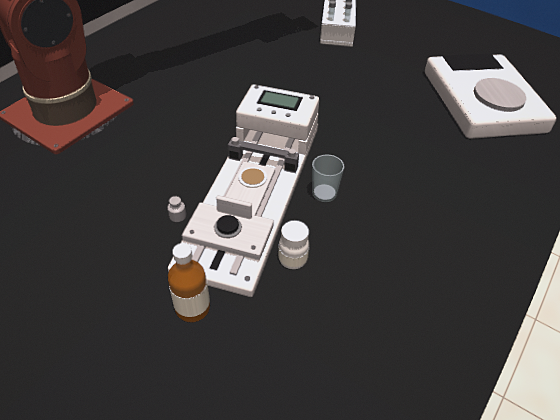

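The top view shows the button at (311,231), the fence at (293,237), the stop at (201,271) and the head at (140,293). The bottle is at (390,208), the jar at (286,170), the weight at (315,300) and the beaker at (188,193). The scene view agrees.

Run:
```python
from h import *
W=np.load("top0.npy"); S=np.load("scene0.npy")
def at(W,u,v,r=2): return np.nanmedian(W[v-r:v+r+1,u-r:u+r+1].reshape(-1,3),0).round(4)
for n,u,v in[("button",311,231),("jar",286,164),("bottlecap",403,203),("weight",315,299),("head",170,250),("stopL",189,239),("stopR",211,303),("stopmid",201,271),("fence",293,237),("beaker",188,193)]: print(n,at(W,u,v))
print("scene button",at(S,228,225))
# fence points by height, near the button
b=at(W,311,231)
for nm,X in(("top",W),("scene",S)):
    d=np.hypot(X[...,0]-b[0],X[...,1]-b[1])
    f=X[(d<.06)&(X[...,2]>.070)]; 
    m=f.mean(0);u,s,vt=np.linalg.svd(f[:,:2]-m[:2]);print(nm,"fence",len(f),m.round(4),vt[0].round(3),np.ptp((f[:,:2]-m[:2])@vt[0]))
    g=X[(d<.022)&(abs(X[...,2]-.058)<.004)];print("button",len(g),g.mean(0).round(4), ((g.max(0)+g.min(0))/2).round(4))
# carriage top/base orientation via base minAreaRect
m=((W[...,2]>.012)&(W[...,2]<.030)).astype(np.uint8)
P=W[m>0][:,:2]; P=P[np.hypot(P[:,0]-b[0],P[:,1]-b[1])<.4]
print(len(P))
frame=cv2.imread("pics/top0.png").min(2)
Q=W[(W[...,2]>.014)&(W[...,2]<.105)&(frame>120)][:,:2]
Q=Q[(np.hypot(Q[:,0]-b[0],Q[:,1]-b[1])<.4)]
st=W[(W[...,2]>.05)&(W[...,2]<.072)];
```

```text
button [ 0.561  -0.0818  0.057 ]
jar [ 0.6753 -0.0406  0.0733]
bottlecap [ 0.5966 -0.2189  0.1483]
weight [ 0.4445 -0.0868  0.0423]
head [0.5336 0.1681 0.0208]
stopL [0.5504 0.126  0.0671]
stopR [0.443  0.0891 0.0674]
stopmid [0.4962 0.1072 0.0571]
fence [ 0.5502 -0.0498  0.0779]
beaker [0.6378 0.1394 0.0025]
scene button [ 0.568  -0.0848  0.0598]
top fence 206 [ 0.5505 -0.0505  0.0779] [-0.946 -0.323] 0.06365108003646322
button 351 [ 0.5613 -0.0824  0.0568] [ 0.5619 -0.0825  0.0577]
scene fence 279 [ 0.5542 -0.0516  0.078 ] [0.943 0.333] 0.06330515086205644
button 325 [ 0.5641 -0.0833  0.059 ] [ 0.5632 -0.0824  0.0579]
9261
```

Emit:
{"fn": "apply_moves", "kwargs": {
  "increments": [-0.032,-0.031,0,0,0,8,0,-0.065,-0.062,0,0,0,16,0,-0.098,-0.093,0,0,0,24,0,-0.13,-0.124,0,0,0,32,0,-0.163,-0.155,0,0,0,40,0],
  "newtons": 20
}}

```text
time_s: 0.6
eef_pos: [0.3267, 0.4043, 0.2222]
eef_rot: [0.507, 0.862, -0.0, -0.0]
wrist_force: [1.5, 0.9, 0.7]
opening: 0.636
grasp_force: 0.0
```

```bash
cat >> h.py <<'E'
from scipy.spatial.transform import Rotation as Ro
D=np.array([-.325,.9457,0]); D/=np.linalg.norm(D); A=np.array([D[1],-D[0],0]); B=np.array([.562,-.082,.058])
def info(al=0.012,z=.1,ac=0):
    """shift in tool axes to the point al along / ac across the rail from the button's start, height z"""
    s=env.state(); R=Ro.from_quat(s["eef_rot"]); p=s["eef_pos"]
    T=B+al*D+ac*A; T[2]=z
    Rt=Ro.from_matrix(np.c_[-D*-1*-1,A,[0,0,-1]]) if np.linalg.det(np.c_[-D,A,[0,0,-1]])>0 else Ro.from_matrix(np.c_[D,A,[0,0,-1]])
    r=p-B
    print("t",s["time_s"],"p",p.round(4),"along",(r@D).round(4),"across",(r@A).round(4),"F",s["wrist_force"].round(1),"Falong",(s["wrist_force"]@D).round(1))
    print("shift",R.inv().apply(T-p).round(4),"turn",np.degrees((R.inv()*Rt).as_rotvec()).round(1),"open",s["opening"])
E
python3 -c "
from h import *
info()"
```

```text
t 0.6 p [0.3267 0.4043 0.2222] along 0.5364 across -0.0644 F [1.5 0.9 0.7] Falong 0.4
shift [-0.5275 -0.029   0.1223] turn [-0.   0.  10.2] open 0.6359122308954879
```

Emit:
{"fn": "apply_moves", "kwargs": {
  "increments": [-0.045,-0.003,0,0,0,3,0,-0.09,-0.006,0,0,0,5,0,-0.135,-0.009,0,0,0,7,0,-0.18,-0.012,0,0,0,9,0,-0.225,-0.015,0,0,0,9,0]
}}

```text
time_s: 1.1
eef_pos: [0.4243, 0.201, 0.2224]
eef_rot: [0.571, 0.821, 0.0, -0.0]
wrist_force: [-0.1, 0.4, -0.4]
opening: 0.17
grasp_force: 0.0
```

```bash
python3 -c "
from h import *
info()"
```

```text
t 1.1 p [0.4243 0.201  0.2224] along 0.3124 across -0.0383 F [-0.1  0.4 -0.4] Falong 0.4
shift [-0.3013  0.0309  0.1224] turn [-0.  -0.   1.4] open 0.169860007486642
```

Emit:
{"fn": "apply_moves", "kwargs": {
  "increments": [-0.045,0.005,0,0,0,1,0,-0.09,0.01,0,0,0,1,0,-0.135,0.015,0,0,0,1,0,-0.18,0.02,0,0,0,1,0,-0.225,0.025,0,0,0,1,0]
}}

```text
time_s: 1.6
eef_pos: [0.5263, -0.0009, 0.2226]
eef_rot: [0.577, 0.816, 0.0, -0.0]
wrist_force: [0.7, -0.1, 0.2]
opening: 0.002
grasp_force: 0.0
```

Emit:
{"fn": "apply_moves", "kwargs": {
  "increments": [-0.03,0.005,0.02,0,0,0,0,-0.06,0.01,0.05,0,0,0,0,-0.07,0.01,0.09,0,0,0,0,-0.07,0.01,0.12,0,0,0,0,-0.07,0.01,0.12,0,0,0,0]
}}

```text
time_s: 2.1
eef_pos: [0.5556, -0.0621, 0.0986]
eef_rot: [0.578, 0.816, -0.003, -0.003]
wrist_force: [-0.3, 0.0, 0.9]
opening: 0.002
grasp_force: 0.0
```

```bash
python3 -c "
from h import *
info()
c=cam('scene'); cv2.imwrite('pics/s1.png',cv2.resize(c['frame'][120:320,120:360],None,fx=3,fy=3))
c=cam('top'); cv2.imwrite('pics/t1.png',cv2.resize(c['frame'][130:330,200:440],None,fx=3,fy=3))"
```

```text
t 2.1 p [ 0.5556 -0.0621  0.0986] along 0.0208 across 0.0004 F [-0.3  0.   0.9] Falong 0.1
shift [-0.0088 -0.0005 -0.0014] turn [-0.4 -0.1  0.4] open 0.002312229518661969
```

View pics/s1.png

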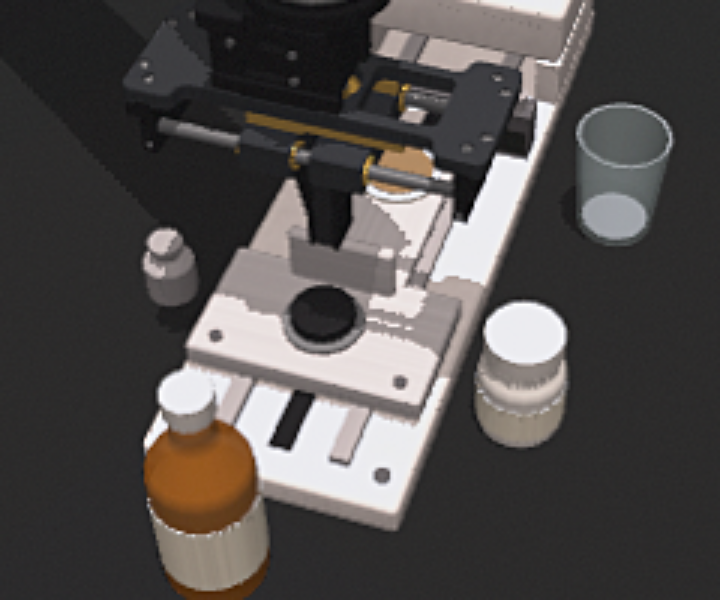

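The shut fingers, at crop (325,240), hang just short of and above the fence, with the button at (322,312). I need to back off about 11 mm and then go down.

Emit:
{"fn": "apply_moves", "kwargs": {
  "increments": [-0.011,0,0,0,0,0,0,-0.011,0,0,0,0,0,0,-0.011,0,0.02,0,0,0,0,-0.011,0,0.033,0,0,0,0,-0.011,0,0.033,0,0,0,0]
}}

```text
time_s: 2.7
eef_pos: [0.5614, -0.0721, 0.0685]
eef_rot: [0.578, 0.816, -0.001, -0.001]
wrist_force: [-0.2, -1.0, -0.2]
opening: 0.007
grasp_force: 0.0
```

```bash
python3 -c "
from h import *
info()"
```

```text
t 2.7 p [ 0.5614 -0.0721  0.0685] along 0.0096 across 0.0027 F [-0.2 -1.  -0.2] Falong -0.9
shift [ 0.0025 -0.0027 -0.0315] turn [-0.1 -0.   0.5] open 0.006567808780693945
```

Emit:
{"fn": "apply_moves", "kwargs": {
  "increments": [0.001,-0.002,0.006,0,0,0.5,0,0.001,-0.002,0.01,0,0,0.5,0,0.001,-0.002,0.012,0,0,0.5,0,0.001,-0.002,0.014,0,0,0.5,0,0.001,-0.002,0.014,0,0,0.5,0]
}}

```text
time_s: 3.2
eef_pos: [0.5602, -0.0719, 0.0559]
eef_rot: [0.581, 0.814, 0.0, -0.0]
wrist_force: [-2.9, 1.9, 5.7]
opening: 0.006
grasp_force: 3.1
```

```bash
python3 -c "
from h import *
info()"
```

```text
t 3.2 p [ 0.5602 -0.0719  0.0559] along 0.0101 across 0.0016 F [-2.9  1.9  5.7] Falong 2.8
shift [ 0.0019 -0.0016 -0.0441] turn [ 0. -0. -0.] open 0.005777220012615183
```

Emit:
{"fn": "apply_moves", "kwargs": {
  "increments": [0,0,0.002,0,0,0,0,0,0,0.004,0,0,0,0,0,0,0.004,0,0,0,0]
}}

```text
time_s: 3.5
eef_pos: [0.5602, -0.0719, 0.0521]
eef_rot: [0.581, 0.814, 0.0, -0.0]
wrist_force: [-3.6, 0.3, 8.4]
opening: 0.01
grasp_force: 4.2
```

```bash
python3 -c "
from h import *
info()"
```

```text
t 3.5 p [ 0.5602 -0.0719  0.0521] along 0.0101 across 0.0016 F [-3.6  0.3  8.4] Falong 1.4
shift [ 0.0019 -0.0016 -0.0479] turn [ 0. -0. -0.] open 0.009874333884256594
```

Emit:
{"fn": "apply_moves", "kwargs": {
  "increments": [0.003,0,0,0,0,0,0,0.006,0,0,0,0,0,0,0.009,0,0,0,0,0,0,0.012,0,0,0,0,0,0,0.015,0,0,0,0,0,0]
}}

```text
time_s: 4.0
eef_pos: [0.5558, -0.059, 0.0525]
eef_rot: [0.581, 0.814, -0.0, 0.001]
wrist_force: [-2.1, -2.8, 7.7]
opening: 0.006
grasp_force: 4.1
```

```bash
python3 -c "
from h import *
info()
c=cam('scene'); W=world(c); cv2.imwrite('pics/s2.png',cv2.resize(c['frame'][120:320,120:360],None,fx=3,fy=3))
"
```

```text
t 4.0 p [ 0.5558 -0.059   0.0525] along 0.0238 across 0.0016 F [-2.1 -2.8  7.7] Falong -2.0
shift [-0.0119 -0.0015 -0.0474] turn [ 0.   0.1 -0.1] open 0.006494772171634434
```

View pics/s2.png

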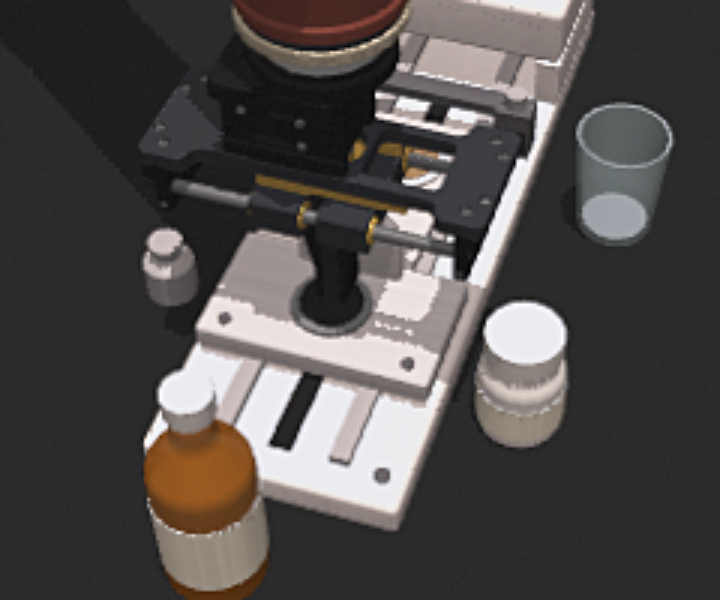

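The stage is free and moving: the carriage's front edge has shifted towards the head and the fingers are still on the button at (330,295). I'll continue the push.

Emit:
{"fn": "apply_moves", "kwargs": {
  "increments": [0.006,0,0,0,0,0,0,0.012,0,0,0,0,0,0,0.018,0,0,0,0,0,0,0.024,0,0,0,0,0,0,0.03,0,0,0,0,0,0]
}}

```text
time_s: 4.55
eef_pos: [0.5459, -0.0304, 0.0525]
eef_rot: [0.581, 0.814, -0.0, 0.001]
wrist_force: [-3.0, -3.5, 8.0]
opening: 0.005
grasp_force: 4.1
```

```bash
python3 -c "
from h import *
info()"
```

```text
t 4.55 p [ 0.5459 -0.0304  0.0525] along 0.054 across 0.0016 F [-3.  -3.5  8. ] Falong -2.3
shift [-0.0421 -0.0015 -0.0475] turn [ 0.   0.1 -0.1] open 0.004639601546712516
```

Emit:
{"fn": "apply_moves", "kwargs": {
  "increments": [0.006,0,0,0,0,0,0,0.012,0,0,0,0,0,0,0.018,0,0,0,0,0,0,0.024,0,0,0,0,0,0,0.03,0,0,0,0,0,0]
}}

```text
time_s: 5.05
eef_pos: [0.5361, -0.002, 0.0524]
eef_rot: [0.582, 0.814, -0.0, 0.001]
wrist_force: [-3.1, -3.3, 8.4]
opening: 0.005
grasp_force: 4.2
```

Emit:
{"fn": "apply_moves", "kwargs": {
  "increments": [0.006,0,0,0,0,0,0,0.012,0,0,0,0,0,0,0.018,0,0,0,0,0,0,0.024,0,0,0,0,0,0,0.03,0,0,0,0,0,0]
}}

```text
time_s: 5.55
eef_pos: [0.5263, 0.0265, 0.0523]
eef_rot: [0.581, 0.814, -0.0, 0.0]
wrist_force: [-2.5, -3.4, 8.1]
opening: 0.006
grasp_force: 4.2
```

```bash
python3 -c "
from h import *
info()"
```

```text
t 5.55 p [0.5263 0.0265 0.0523] along 0.1142 across 0.0015 F [-2.5 -3.4  8.1] Falong -2.4
shift [-0.1022 -0.0013 -0.0476] turn [ 0.   0.  -0.1] open 0.005832916325830759
```

Emit:
{"fn": "apply_moves", "kwargs": {
  "increments": [0.006,0,0,0,0,0,0,0.012,0,0,0,0,0,0,0.018,0,0,0,0,0,0,0.024,0,0,0,0,0,0,0.03,0,0,0,0,0,0]
}}

```text
time_s: 6.05
eef_pos: [0.5165, 0.0549, 0.0523]
eef_rot: [0.581, 0.814, -0.0, 0.0]
wrist_force: [-2.4, -2.6, 7.6]
opening: 0.005
grasp_force: 4.2
```

Emit:
{"fn": "apply_moves", "kwargs": {
  "increments": [0.003,0,0,0,0,0,0,0.006,0,0,0,0,0,0,0.009,0,0,0,0,0,0,0.012,0,0,0,0,0,0]
}}

```text
time_s: 6.45
eef_pos: [0.5126, 0.0663, 0.0522]
eef_rot: [0.581, 0.814, -0.0, 0.0]
wrist_force: [-2.9, -3.5, 8.8]
opening: 0.01
grasp_force: 4.2
```

```bash
python3 -c "
from h import *
info()"
```

```text
t 6.45 p [0.5126 0.0663 0.0522] along 0.1563 across 0.0014 F [-2.9 -3.5  8.8] Falong -2.4
shift [-0.1443 -0.0013 -0.0477] turn [-0.   0.  -0.1] open 0.00983500283529503
```

Emit:
{"fn": "apply_moves", "kwargs": {
  "increments": [0.002,0,0,0,0,0,0,0.004,0,0,0,0,0,0,0.006,0,0,0,0,0,0]
}}

```text
time_s: 6.75
eef_pos: [0.5119, 0.0712, 0.0527]
eef_rot: [0.582, 0.813, 0.0, 0.001]
wrist_force: [1.6, -6.6, 8.7]
opening: 0.006
grasp_force: 4.1
```

Emit:
{"fn": "apply_moves", "kwargs": {
  "increments": [0.002,0,0,0,0,0,0,0.004,0,0,0,0,0,0]
}}

```text
time_s: 6.95
eef_pos: [0.5111, 0.0751, 0.0528]
eef_rot: [0.582, 0.813, 0.001, 0.002]
wrist_force: [1.5, -5.3, 8.8]
opening: 0.005
grasp_force: 4.0
```

```bash
python3 -c "
from h import *
info()
c=cam('scene'); cv2.imwrite('pics/s3.png',cv2.resize(c['frame'][80:280,140:380],None,fx=3,fy=3))
"
```

```text
t 6.95 p [0.5111 0.0751 0.0528] along 0.1651 across 0.0029 F [ 1.5 -5.3  8.8] Falong -5.5
shift [-0.1532 -0.0025 -0.0469] turn [ 0.2  0.1 -0.1] open 0.0054491144553625
```

View pics/s3.png

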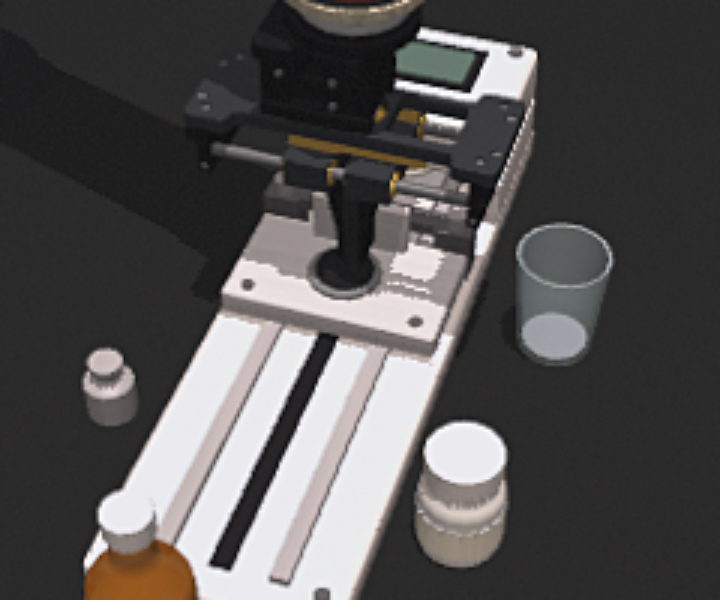

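The carriage, with its button at (345,270), is up against the dark stop blocks. The along-rail force rose from 2.4 to 5.5 N and the finger is now slipping on the button. I'll push on to the fence to confirm the stage is seated.

Emit:
{"fn": "apply_moves", "kwargs": {
  "increments": [0.002,0,0,0,0,0,0,0.004,0,0,0,0,0,0,0.004,0,0,0,0,0,0]
}}

```text
time_s: 7.3
eef_pos: [0.5106, 0.0765, 0.0529]
eef_rot: [0.582, 0.813, 0.0, 0.003]
wrist_force: [4.7, -12.3, 5.8]
opening: 0.001
grasp_force: 8.9
```

```bash
python3 -c "
from h import *
info()"
```

```text
t 7.3 p [0.5106 0.0765 0.0529] along 0.1666 across 0.0029 F [  4.7 -12.3   5.8] Falong -13.2
shift [-0.1549 -0.0022 -0.0463] turn [ 0.2  0.3 -0.2] open 0.001363051553429848
```

The fence is loaded at 13 N and the stage is seated. I'll lift straight up while keeping the forward bias, so friction can't drag the stage back.

Emit:
{"fn": "apply_moves", "kwargs": {
  "increments": [0,0,-0.004,0,0,0,0,0,0,-0.009,0,0,0,0,0,0,-0.013,0,0,0,0,-0.003,0,-0.016,0,0,0,0,-0.006,0,-0.025,0,0,0,0]
}}

```text
time_s: 7.8
eef_pos: [0.5094, 0.0744, 0.0765]
eef_rot: [0.581, 0.814, -0.0, -0.0]
wrist_force: [-0.3, -0.5, 0.6]
opening: 0.003
grasp_force: 0.0
```

Emit:
{"fn": "apply_moves", "kwargs": {
  "increments": [-0.003,0,-0.02,0,0,0,0,-0.003,0,-0.05,0,0,0,0,-0.02,0,-0.09,0,0,0,0,-0.05,0,-0.13,0,0,0,0,-0.09,0,-0.15,0,0,0,0]
}}

```text
time_s: 8.3
eef_pos: [0.5405, -0.0095, 0.2309]
eef_rot: [0.58, 0.815, 0.002, 0.001]
wrist_force: [1.5, 0.7, -0.0]
opening: 0.009
grasp_force: 0.0
```

Emit:
{"fn": "apply_moves", "kwargs": {
  "increments": [-0.04,0,-0.02,0,0,0,0,-0.08,0,-0.04,0,0,0,0,-0.12,0,-0.05,0,0,0,0,-0.12,0,-0.05,0,0,0,0,-0.12,0,-0.05,0,0,0,0]
}}

```text
time_s: 8.8
eef_pos: [0.578, -0.1248, 0.2771]
eef_rot: [0.582, 0.813, 0.0, 0.0]
wrist_force: [-0.3, 0.9, -0.1]
opening: 0.005
grasp_force: 0.0
```

```bash
python3 -c "
from h import *
info()
c=cam('scene'); cv2.imwrite('pics/s4.png',cv2.resize(c['frame'][80:280,140:380],None,fx=3,fy=3))
c=cam('top');cv2.imwrite('pics/t4.png',c['frame']);W=world(c);S=np.load('top0.npy')
for nm,X in(('top',W),):
    b=B+.1475*D; r=(X-B); al=r@D; ac=r@A; z=X[...,2]
    g=(abs(ac)<.012)&(abs(al-.1475)<.012)&(z<.07); print('button',g.sum(),np.nanmedian(z[g]))
    f=(abs(ac)<.03)&(z>.07)&(z<.09)&(al>.15)&(al<.2);print('fence',f.sum(),np.nanmean(al[f]))
"
```

```text
t 8.8 p [ 0.578  -0.1248  0.2771] along -0.0457 across 0.0013 F [-0.3  0.9 -0.1] Falong 1.0
shift [ 0.0577 -0.0015  0.1771] turn [ 0.   0.  -0.1] open 0.005468791793064383
button 200 0.057024321533363904
fence 210 0.18072872567186968
```

View pics/s4.png

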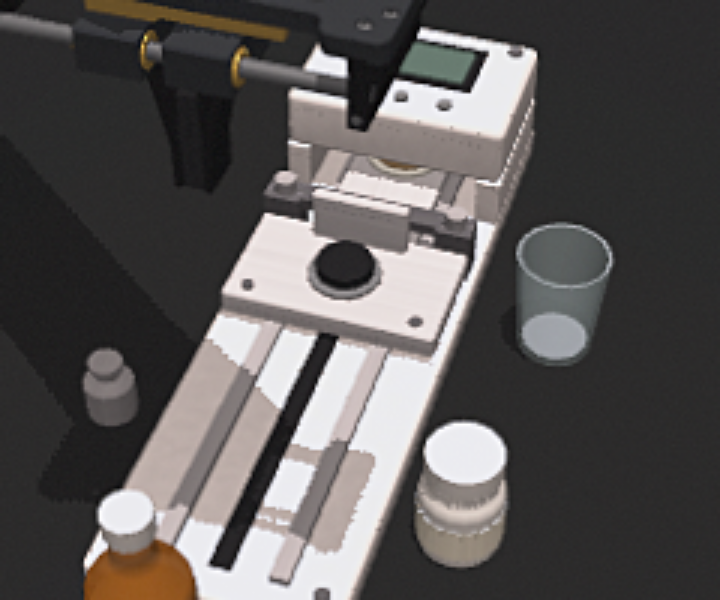

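View pics/t4.png

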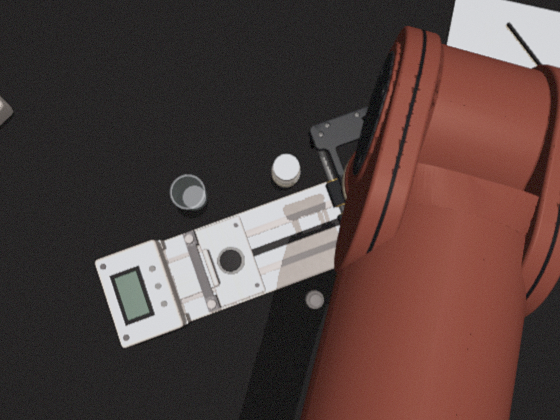

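The stage is against the stop, with the fence about 19.8 mm before the stop's origin. The button at crop (345,265) is raised to its starting height, and the jar, beaker and weight are unmoved in the pictures. The bottle was never approached.

```bash
python3 -c "
from bench import env
print(env.hand_in())"
```

```text
the job is handed in; nothing more can be done
None
```

The stage was pushed with the button held down until it was against the end stop; the button then sprang back up to its starting height, the hand was withdrawn clear, and the job is handed in (about 9 s used, no verdict returned).

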